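Set out the display-bonding station

ROBOT

A 6-joint arm with a two-finger parallel gripper is mounted at the origin on the work surface. World frame = base frame: x ahead of the robot, y to its left, z up, the work surface at z = 0. Lengths are in m, angles in rad, forces in N, time in s.
With the tool pointing down it reaches from about 0.35 to 0.975 m from the base axis. Payload 4.9 kg.
Tool frame: the origin (TCP) lies at the very end of the fingers, on their centre line; the grasp point (between the pads) lies 19 mm behind it (grasp_offset is the distance from the TCP to the grasp point, in m); z points along the fingers, y is the direction in which the jaws open and shut (so a half turn about z gives the same grasp; the last joint's range is limited). The gripper opens to 85 mm and grips with 20 to 120 N. Pads are 22 mm wide; open, the fingers measure 114 mm over their backs; the gripper's body (76 mm by 85 mm) begins 54 mm behind the grasp point. The pads swing forward as they close: fully open they stand 13 mm farther back than shut.
Start: joints at [-1.291, 0.053, 1.613, -0, 1.476, -0.119], TCP at [0.243, -0.576, 0.231] pointing down, gripper open.
Joint ranges: [-3.01, 3.01], [-1.01, 2.22], [0.06, 2.58], [-1.02, 4.17], [0.09, 2.62], [-3.14, 3.14]. Speed limits (rad/s): [2.57, 2.57, 3.14, 3.14, 3.14, 3.14].

INTERFACE

Orientations are given as a unit quaternion [w, x, y, z].
In Python, from station import * gives the robot as it stands.
- The arm moves only by the shell command python3 -m handwheel 'ROWS' [FORCE]. ROWS is text: rows parted by semicolons, each of 5 numbers parted by spaces: the finger opening in mm, from 0 to 85.4, then the shift along the tool's x, y, z in units of 40 mm (1.0 is 40 mm), then the turn about the tool's z in units of 6 degrees (1.0 is 6 degrees). In form: hand dx dy dz yaw; .... A call has 1 to 5 rows; each row is the pose to reach, as a shift and turn from the pose measured when the call began, along the tool's axes at that moment; what a row does not reach only later rows make up. A row lasts 1/12 s, in which the tool goes at most 41.7 mm and 7.16 degrees, less where a joint would pass 70% of its speed; a pose out of reach is approached as far as the arm can. A call with a gripper value outside its range is refused whole. The fingers move at their own pace and stop on an object; FORCE is the grip in N (left out, the last holds). Time passes only in rows, so rows that repeat a pose let the fingers close. It gives the time, the measured TCP pose, the force and the opening at its end, in the units of the state.
- observe(): the state, without advancing time (a new reading comes with each control period).
- capture(name): name is "scene" or "top"; returns the picture (420x560x3 uint8, red, green, blue); there is no depth.
- get_calibration(name): a dict with "vertical_fov" (degrees; the focal length in pixels is half the picture's height over the tangent of half this angle, whatever the lens; pixels are square), "cx", "cy" (the principal point, pixels), "camera_from_world" (4x4, takes a point from world to camera coordinates). Camera axes: x right, y up, looking along -z (the intrinsics and any distortion apply to the point x, -y, -z); pixel columns grow to the right and rows downward; lengths in m; the calibration is good to about 2 mm. A picture is of the moment at which its call begins. get_calibration takes no time and is no camera call.
- close_job(): hands the job in, once; it reports no verdict.
The state is a dict: "t": time; "q": joint angles; "joint_velocities": joint speeds; "tau": joint torques, N m; "tool_pos": TCP position; "orientation": TCP orientation; "ft_force": force on the tool from outside, world axes, zero at the start; "ft_torque": the same for the moment, N m; "finger_gap": finger opening in m.
Only numpy, scipy, OpenCV 4.12 (cv2) and the standard library are available. Lean on these libraries where they do the work, as an engineer would, in place of code of your own. Each camera call takes 0.05 s, during which the arm holds its last target. There are 200 camera calls.

TASK

Set out the bonding station: lay the display panel on the blue bed of the jig, centred and squared up with it, and gently set the round steel weight upright on the middle of the panel; stand the orange suction lifter beside the jig's red-striped long edge, halfway along it and about 30 mm clear of it. Stand the amber bottle midway between the two black screw bins, and the white jar with the blue lid straight behind the bottle (on the side away from the robot, square to the line joining the bins), leaving a gap of about 30 mm between bottle and jar.

Things in the scene. Friction and masses are not known exactly. Their poses are not given: they have to be found in the camera images.
- panel: Loose display panel: a black frame with a grey-blue screen, 104 x 56 x 10 mm, 70 g, lying flat, screen up. Origin: centre of its underside; x along its length, y across its 56 mm width, z up. Either way round will do on the jig. Its middle is the middle of the 104 x 56 mm outline.
- weight: Loose round steel weight, standing: a disc 44 mm across and 20 mm high with an upright black knob on it, 18 mm across, up to 52 mm above the underside; 0.26 kg, give or take a third. Origin: centre of its underside, z up.
- lifter: Loose suction lifter, standing: a black rubber cup 40 mm across and 14 mm high, with an upright orange handle 18 mm across, up to 60 mm above the underside; 60 g. Origin: centre of its underside, z up.
- bottle: Loose amber glass bottle, standing: round body 36 mm across and 56 mm high with a paper band, then a neck and a white cap 24 mm across, 80 mm high in all; 90 g. Origin: centre of its underside, z up.
- jar: Loose white jar with a blue lid, standing: a plain cylinder 40 mm across and 45 mm high, 70 g. Origin: centre of its underside, z up.
- jig: Fixed bonding jig: an aluminium plate 130 x 80 mm, 12 mm thick, with a raised blue bed 108 x 60 mm in its middle whose flat top is 22 mm above the table. A red stripe runs along the long edge at +y. Origin: centre of its underside; x along its length, y across it towards the red stripe, z up. The red edge is 40 mm from the origin.
- brass_bin: Fixed small open black bin holding brass screws, 80 (x) x 60 (y) x 22 mm high. Origin: centre of its underside; its +x axis points away from the robot, square to the line joining the two bins; its -y axis points at the other bin, whose centre is 150 mm away. Seen from the robot it is the left one of the two. A 1 mm thin grey mat under the bins is only a marking; things on it stand at table height.
- steel_bin: Fixed small open black bin holding steel-coloured screws, 80 (x) x 60 (y) x 22 mm high, of the same yaw as the other bin. Origin: centre of its underside; its +y axis points at the brass bin, 150 mm away centre to centre.
There are look-alikes about, which are no part of the job. What is shaped like the bottle but purple or yellow is not meant. What is shaped like the panel but pink or turquoise is not meant.

How it is judged:
By the outcome, as a careful person would: the job done as asked, in the order asked, and still so for the second after the job is handed in, with the robot touching nothing.
It also fails if it takes over 136 s, if anything falls off the work surface, if the arm or the gripper's body presses on something with over 40 N, if the wrist force passes 120 N, or if a joint passes its speed limit or range.

## Working session

There is one attempt and no reset: what is moved stays moved. The work goes in short steps, Python scripts to look and compute and a shell command to move; the robot and the scene stay as the last step left them, time stands still between calls to the robot, and variables do not carry over. Pictures are saved under pics/ and viewed, about 12 in all and at most 16, crops included, and the job is handed in when it is done.

```bash
ls; mkdir -p pics; python3 - <<'E'
from station import *
import cv2,json
for n in("scene","top"):
    im=capture(n); cv2.imwrite(f"pics/{n}0.png",im[:,:,::-1]); c=get_calibration(n); print(n,c)
s=observe(); print(s)
E
```

```text
pics
scene {'vertical_fov': 50.59917391045046, 'cx': 280.0801976649385, 'cy': 207.8756193186832, 'camera_from_world': array([[ 0.8667493 ,  0.4985693 ,  0.01320242, -0.50497974],
       [-0.33576034,  0.56372706,  0.75463686,  0.17696039],
       [ 0.36879621, -0.65851382,  0.65600983, -1.12928872],
       [ 0.        ,  0.        ,  0.        ,  1.        ]])}
top {'vertical_fov': 50.84576133595161, 'cx': 283.255446050149, 'cy': 214.31937918688698, 'camera_from_world': array([[-0.02309371, -0.99973267,  0.00112662,  0.01103902],
       [ 0.99483724, -0.02286921,  0.09887299, -0.57285591],
       [-0.0988208 ,  0.00340415,  0.99509942, -0.94972472],
       [ 0.        ,  0.        ,  0.        ,  1.        ]])}
{'t': 0.1, 'q': array([-1.29097877e+00,  5.33002246e-02,  1.61416663e+00, -1.10280468e-05,
        1.47600899e+00, -1.18986946e-01]), 'joint_velocities': array([-0.00052763, -0.00163026, -0.00255725, -0.00028369,  0.00257223,
        0.00012531]), 'tau': array([ 9.40815589e-04, -3.94906318e+01, -3.71362352e+01, -5.67032032e-05,
        3.87878987e-03,  5.93756340e-06]), 'tool_pos': array([ 0.24254442, -0.57539922,  0.23017421]), 'orientation': array([-9.38112246e-04,  9.80184618e-01,  1.98083889e-01, -8.11081862e-05]), 'ft_force': array([ 0.07861223, -0.31188154, -0.42092079]), 'ft_torque': array([-0.01176063,  0.05002383, -0.01699639]), 'finger_gap': 0.08539357992764937}
```

View pics/top0.png

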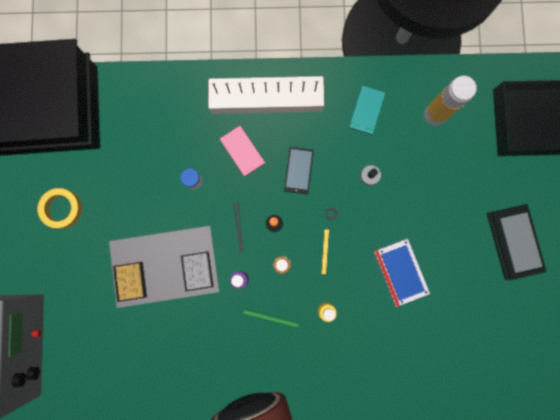

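View pics/scene0.png

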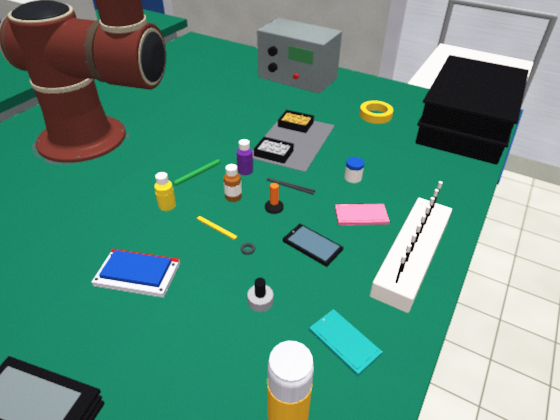

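The top view shows the panel at (299,171), weight (371,175), lifter (274,223) and bottle (282,265). The jar is at (190,178) and the jig at (402,273) with its red edge on the left. The brass bin is at (129,281) and the steel bin at (196,271). I'll zoom in for accurate pixels.

```bash
cat > h.py <<'E'
from station import *
import numpy as np,cv2
def K(n):
    c=get_calibration(n); f=210/np.tan(np.radians(c["vertical_fov"])/2)
    return f,c["cx"],c["cy"],c["camera_from_world"]
def w(u,v,z=0,n="top"):
    f,cx,cy,T=K(n); R,t=T[:3,:3],T[:3,3]
    d=R.T@np.array([(u-cx)/f,-(v-cy)/f,-1]); o=-R.T@t
    return (o+d*(z-o[2])/d[2])
def px(p,n="top"):
    f,cx,cy,T=K(n); c=T[:3,:3]@np.array(p)+T[:3,3]
    return np.array([cx+f*c[0]/-c[2],cy-f*c[1]/-c[2]])
def save(n,name,box,s):
    im=capture(n)[:,:,::-1]; a,b,c,d=box
    cv2.imwrite(f"pics/{name}.png",cv2.resize(im[b:d,a:c],None,fx=s,fy=s,interpolation=cv2.INTER_CUBIC))
    return im
E
python3 - <<'E'
from h import *
im=save("top","z1",(100,140,480,340),2.1)
cv2.imwrite("pics/raw.png",im)
# scale/triangulation checks: same points in both views
for n,a,z in(("bottlecap",(282,265),.08),("jarlid",(190,177),.045),("handle",(274,222),.06),("knob",(373,173),.052),("brass",(129,281),.022),("steel",(196,271),.022)):
    p=w(*a,z); print(n,p.round(4),"scene px",px(p,"scene").round(0))
print(np.linalg.norm(w(129,281,.01)-w(196,271,.01)))
E
```

```text
bottlecap [0.4623 0.0031 0.08  ] scene px [230. 167.]
jarlid [0.6583 0.2005 0.045 ] scene px [355. 162.]
handle [0.5538 0.0181 0.06  ] scene px [273. 185.]
knob [ 0.6566 -0.1998  0.052 ] scene px [259. 280.]
brass [0.4344 0.3397 0.022 ] scene px [296. 118.]
steel [0.4527 0.1926 0.022 ] scene px [273. 146.]
0.1500065290783632
```

View pics/z1.png

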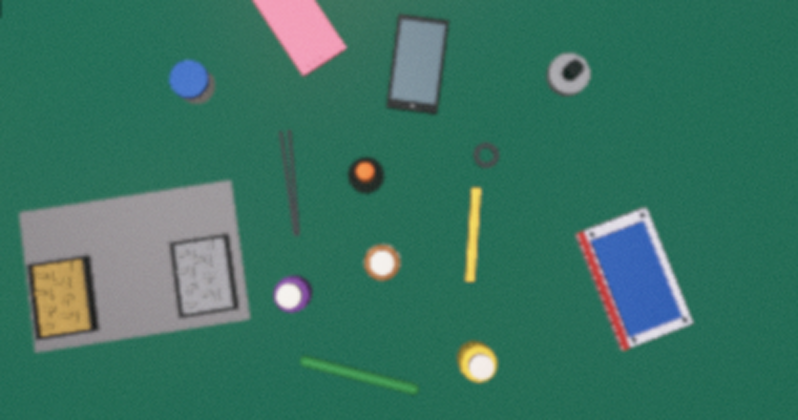

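The zoom agrees with the scene view. Panel corners are about (400,15),(449,20),(437,112),(388,106) and plate corners (577,234),(647,209),(692,323),(625,350). Next I'll refine these by colour segmentation.

```bash
cat >> h.py <<'E'
def rect(m,z,n="top"):
    """min-area rect of largest blob in mask, in world: centre, long-axis angle(deg), sizes"""
    cs,_=cv2.findContours(m.astype(np.uint8),cv2.RETR_EXTERNAL,cv2.CHAIN_APPROX_NONE)
    c=max(cs,key=cv2.contourArea).reshape(-1,2)
    P=np.array([w(u,v,z,n)[:2] for u,v in c],np.float32)*1000
    b=cv2.boxPoints(cv2.minAreaRect(P)); e1,e2=b[1]-b[0],b[2]-b[1]
    e=e1 if np.linalg.norm(e1)>np.linalg.norm(e2) else e2
    return b.mean(0).round(1),round(float(np.degrees(np.arctan2(e[1],e[0]))%180),1),sorted([round(float(np.linalg.norm(k)),1) for k in(e1,e2)])
def blob(im,box,f):
    a,b,c,d=box; m=np.zeros(im.shape[:2],bool); s=im.astype(int)
    m[b:d,a:c]=f(s[b:d,a:c,0],s[b:d,a:c,1],s[b:d,a:c,2]); return m
E
python3 - <<'E'
from h import *
im=cv2.imread("pics/raw.png")
bed=lambda B,G,R:(B>130)&(B>G+50)&(B>R+60)
print("bed",rect(blob(im,(370,230,440,315),bed),.022))
print("panel",rect(blob(im,(278,140,322,200),lambda B,G,R:~((G>B+10)&(G>R+35))),.010))
print("lid",rect(blob(im,(170,160,215,195),bed),.045))
print("weight",rect(blob(im,(355,160,390,192),lambda B,G,R:(R>75)),.02))
print("handle",rect(blob(im,(260,205,290,240),lambda B,G,R:(R>150)&(B<110)),.06))
print("cup",rect(blob(im,(260,205,290,240),lambda B,G,R:(R>150)|(G<70)),.014))
print("cap",rect(blob(im,(265,250,300,285),lambda B,G,R:(B>160)),.08))
print("body",rect(blob(im,(265,250,300,285),lambda B,G,R:(R>90)),.056))
print("plate",rect(blob(im,(370,230,440,315),lambda B,G,R:(R>110)|(B>130)),.012))
f=lambda u,v:(100+u/2.1,140+v/2.1)
for n,C,z in(("panel",[(400,15),(449,20),(437,112),(388,106)],.01),("plate",[(577,234),(647,209),(692,323),(625,350)],.012),
 ("brass",[(29,264),(88,256),(97,331),(37,339)],.022),("steel",[(170,242),(228,234),(237,309),(179,318)],.022)):
    P=np.array([w(*f(*c),z)[:2] for c in C])*1000; e=[P[(i+1)%4]-P[i] for i in range(4)]
    print(n,P.mean(0).round(1),[round(np.linalg.norm(k)) for k in e],[round(np.degrees(np.arctan2(k[1],k[0])),1) for k in e])
E
```

```text
bed (array([ 439.5, -261.7], dtype=float32), 19.2, [58.4, 106.5])
panel (array([675.6, -39. ], dtype=float32), 171.2, [55.8, 104.0])
lid (array([658.3, 201.6], dtype=float32), 44.0, [35.6, 36.4])
weight (array([ 659.5, -200.8], dtype=float32), 133.4, [44.5, 45.5])
handle (array([555.9,  19.1], dtype=float32), 43.7, [16.6, 16.7])
cup (array([555.3,  19. ], dtype=float32), 43.7, [34.9, 35.0])
cap (array([462.4,   4.1], dtype=float32), 133.6, [21.9, 21.9])
body (array([463.1,   4.1], dtype=float32), 88.7, [35.9, 36.2])
plate (array([ 439.8, -262.3], dtype=float32), 19.7, [82.8, 132.4])
panel [675.4 -41.1] [54, 102, 53, 101] [np.float64(-97.3), np.float64(171.0), np.float64(81.6), np.float64(-8.8)]
plate [ 438.2 -264.1] [80, 128, 77, 131] [np.float64(-71.9), np.float64(-161.2), np.float64(110.1), np.float64(20.2)]
brass [433.  337.7] [62, 79, 63, 78] [np.float64(-83.6), np.float64(-172.7), np.float64(96.2), np.float64(6.9)]
steel [452.2 190.6] [61, 79, 61, 80] [np.float64(-83.5), np.float64(-173.5), np.float64(97.4), np.float64(6.7)]
```

```bash
cat > plan.py <<'E'
import sys; from h import *
from scipy.spatial.transform import Rotation as Ro
s=observe(); q=s["orientation"]; R=Ro.from_quat([q[1],q[2],q[3],q[0]]).as_matrix()
th=np.degrees(np.arctan2(R[1,0],R[0,0])); p=s["tool_pos"]*1000
print(f"t {s['t']:.2f} p {p.round(1)} th {th:.1f} gap {s['finger_gap']*1000:.1f} F {s['ft_force'].round(1)} q6 {s['q'][5]:.2f} tilt {np.degrees(np.arccos(-R[2,2])):.2f}")
for a in sys.argv[1:]:
    x,y,z,t=map(float,a.split(",")); d=R.T@(np.array([x,y,z])-p)/40; dy=(th-t+90)%180-90
    print("need",d.round(2),"yaw",round(dy/6,2),"rows",round(np.linalg.norm(d)*40/41.7,1))
E
python3 plan.py 676,-39,80,-8.8
```

```text
t 0.15 p [ 242.6 -575.5  230.3] th 22.8 gap 85.6 F [ 0.9  1.1 -0.1] q6 -0.12 tilt 0.09
need [15.19 -8.15  3.77] yaw 5.27 rows 16.9
```

```bash
for i in 1; do
python3 -m handwheel '66 1 -0.5 0 0; 66 2 -1 0 0; 66 3 -1.5 0 0; 66 4 -2 0.2 0; 66 4.4 -2.4 0.4 0' 40
python3 -m handwheel '66 1 -0.5 0 0; 66 2 -1 0 0; 66 3 -1.5 0 0; 66 4 -2 0.2 0; 66 4.4 -2.4 0.4 0'
python3 -m handwheel '66 1 -0.5 0 0; 66 2 -1 0 0; 66 3 -1.5 0 0; 66 4 -2 0.2 0; 66 4.4 -2.4 0.4 0'
done; python3 plan.py 676,-39,80,-8.8
```

```text
t: 0.57
tool_pos: [0.3695, -0.4174, 0.2155]
orientation: [0.0, 0.98, 0.198, 0.001]
ft_force: [0.7, -0.3, 0.7]
finger_gap: 0.0659
t: 0.98
tool_pos: [0.4965, -0.2592, 0.2008]
orientation: [0.001, 0.98, 0.199, 0.002]
ft_force: [-0.2, 0.4, -0.2]
finger_gap: 0.0661
t: 1.4
tool_pos: [0.6237, -0.1006, 0.1863]
orientation: [0.002, 0.98, 0.199, 0.004]
ft_force: [0.2, -0.1, 0.7]
finger_gap: 0.0659
t 1.40 p [ 623.7 -100.6  186.3] th 22.9 gap 65.9 F [ 0.2 -0.1  0.7] q6 0.89 tilt 0.48
need [ 1.79 -0.92  2.66] yaw 5.29 rows 3.2
```

```bash
python3 -m handwheel '66 1 -0.5 0.5 1.1; 66 1.79 -0.92 1 2.2; 66 1.79 -0.92 2 3.3; 66 1.79 -0.92 2.66 4.4; 66 1.79 -0.92 2.66 5.29' >/dev/null
python3 -m handwheel '66 0 0 0 0;66 0 0 0 0' >/dev/null; python3 plan.py 676,-39,80,-8.8 676,-39,1,-8.8
```

```text
t 1.98 p [669.3 -36.4  68. ] th -8.9 gap 66.1 F [-0.1 -0.5  0.1] q6 1.56 tilt 0.64
need [ 0.17  0.04 -0.3 ] yaw -0.01 rows 0.3
need [0.19 0.04 1.67] yaw -0.01 rows 1.6
```

```bash
python3 - <<'E'
from h import *
a=save("scene","z2",(200,120,440,300),3)
E
```

```text
(no output)
```

View pics/z2.png

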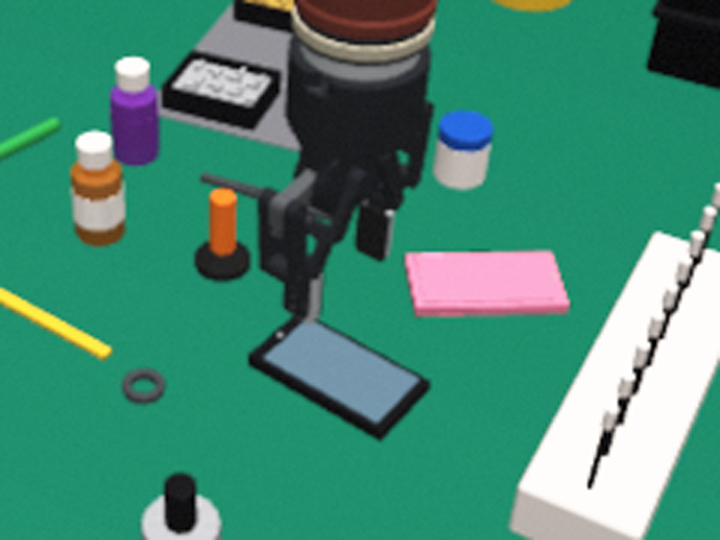

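The gripper hangs above the panel, which spans zoom (250–430, 315–435), with the jaws across its width and nothing in the way. Next I descend in two steps.

```bash
python3 -m handwheel '66 0.18 0.04 0.3 0;66 0.18 0.04 0.7 0;66 0.18 0.04 1.1 0;66 0.18 0.04 1.1 0;66 0.18 0.04 1.1 0' >/dev/null
python3 plan.py 676,-39,1,-8.8
python3 -m handwheel '66 0 0 0 0;66 0 0 0 0;66 0 0 0 0' >/dev/null;python3 plan.py 676,-39,1,-8.8
```

```text
t 2.45 p [675.1 -39.3  23.5] th -8.9 gap 65.9 F [ 0.3 -0.8  0.4] q6 1.56 tilt 0.70
need [ 0.03 -0.01  0.56] yaw -0.01 rows 0.5
t 2.70 p [675.6 -39.4  24.4] th -8.8 gap 66.1 F [0.2 0.1 0.3] q6 1.56 tilt 0.62
need [ 0.02 -0.01  0.58] yaw -0.01 rows 0.6
```

```bash
python3 -m handwheel '64 0.02 0 0.3 0;64 0.02 0 0.56 0;64 0.02 0 0.58 0;64 0.02 0 0.58 0' >/dev/null
python3 plan.py 676,-39,0,-8.8
python3 -m handwheel '54 0 0 0 0;50 0 0 0 0;50 0 0 0 0;50 0 0 0 0;50 0 0 0 0' 40 >/dev/null;python3 plan.py 676,-39,0,-8.8
python3 - <<'E'
from h import *
save("scene","z3",(260,180,380,270),6)
E
```

```text
t 3.03 p [674.6 -39.2  -1. ] th -8.8 gap 64.3 F [-0.1 -0.5  0.1] q6 1.56 tilt 0.82
need [ 0.03 -0.01 -0.02] yaw -0.01 rows 0.0
t 3.45 p [ 6.751e+02 -3.930e+01 -5.000e-01] th -8.8 gap 54.7 F [0.6 0.  1.6] q6 1.56 tilt 0.77
need [ 0.02 -0.01 -0.01] yaw -0.01 rows 0.0
```

View pics/z3.png

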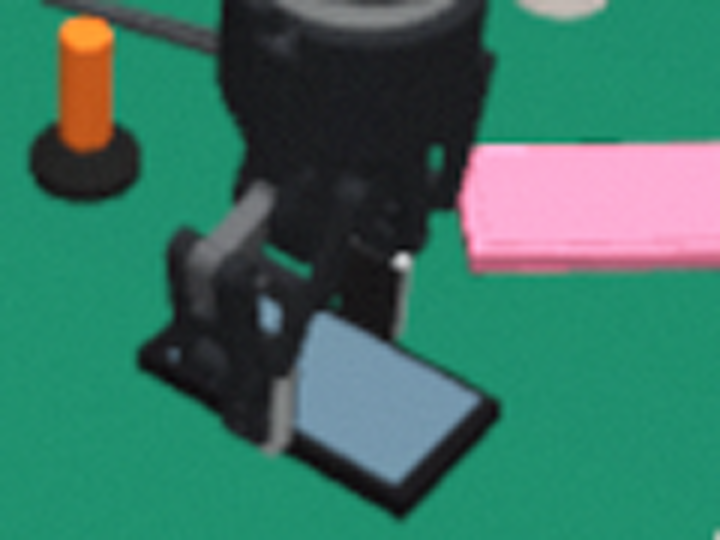

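The near finger sits mid-length on the panel, with its tip at zoom (270,450) close to the panel's underside. The bed is wider than the panel, so I'll regrip 4 mm higher to keep the fingertips off it.

```bash
python3 -m handwheel '62 0 0 0 0;62 0 0 0 0;62 0.02 0 -0.1 0;62 0.02 0 -0.1 0;62 0.02 0 -0.1 0' >/dev/null
python3 plan.py 676,-39,4,-8.8
python3 -m handwheel '50 0 0 0 0;50 0 0 0 0;50 0 0 0 0;50 0 0 0 0;50 0 0 0 0' 40 >/dev/null;python3 plan.py
python3 -m handwheel '50 0 0 -0.3 0;50 0 0 -0.6 0;50 0 0 -1 0;50 0 0 -1.3 0;50 0 0 -1.3 0' >/dev/null;python3 plan.py 600,-80,90,19.4 440,-262,90,19.4
python3 - <<'E'
from h import *
save("scene","z4",(260,160,380,250),6)
E
```

```text
t 3.92 p [676.2 -39.5   3.9] th -8.8 gap 61.6 F [ 0.6 -0.1  0.2] q6 1.56 tilt 0.73
need [-0.01 -0.01 -0.  ] yaw -0.01 rows 0.0
t 4.33 p [676.5 -39.5   4.6] th -8.8 gap 52.4 F [-1.1  0.1  4.3] q6 1.56 tilt 0.69
t 4.75 p [680.1 -40.   61.8] th -8.8 gap 52.1 F [0.6 0.4 0.1] q6 1.56 tilt 0.25
need [-1.83  1.3  -0.7 ] yaw -4.71 rows 2.3
need [-5.08  6.41 -0.68] yaw -4.71 rows 7.9
```

View pics/z4.png

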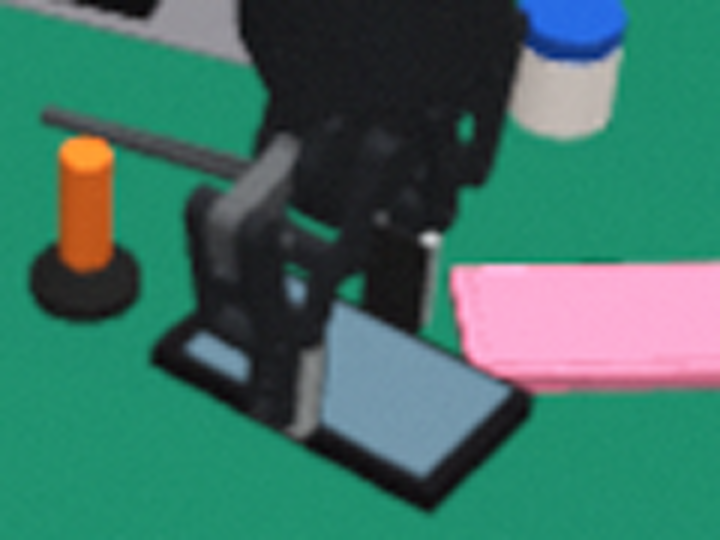

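The panel is held and off the table, with the fingertips at zoom (300,435) just above its underside. Next I carry it to the jig.

```bash
python3 -m handwheel '50 -0.6 0.8 -0.7 0;50 -1.2 1.6 -0.8 0;50 -1.8 2.3 -0.9 0;50 -2.4 3 -1 0;50 -2.6 3.2 -1 0' >/dev/null
python3 -m handwheel '50 -0.6 0.8 0 -1;50 -1.2 1.6 0 -2;50 -1.8 2.3 0 -3;50 -2.4 3 0 -4;50 -2.5 3.2 0 -4.7' >/dev/null
python3 -m handwheel '50 0 0 0 0;50 0 0 0 0;50 0 0 0 0;50 0 0 0 0;50 0 0 0 0' >/dev/null
python3 plan.py 439.7,-262,60,19.4 439.7,-262,26,19.4
```

```text
t 6.05 p [ 432.5 -264.7  101.1] th 19.3 gap 52.1 F [-0.1  0.7 -0.9] q6 0.54 tilt 0.59
need [ 0.2  -0.    1.03] yaw -0.01 rows 1.0
need [0.21 0.   1.88] yaw -0.01 rows 1.8
```

```bash
python3 -m handwheel '50 0.1 0 0.5 0;50 0.2 0 1.1 0;50 0.2 0 1.6 0;50 0.2 0 1.6 0;50 0.2 0 1.6 0' >/dev/null
python3 plan.py 
python3 -m handwheel '50 0 0 0 0;50 0 0 0 0;50 0 0 0 0;50 0 0 0 0' >/dev/null
python3 plan.py 439.7,-262,27.5,19.4
python3 - <<'E'
from h import *
im=save("top","z5",(350,220,460,320),6)
E
```

```text
t 6.47 p [ 438.9 -260.9   35.9] th 19.4 gap 52.0 F [ 0.1 -0.2 -0.2] q6 0.56 tilt 0.73
t 6.80 p [ 439.7 -261.5   37.2] th 19.4 gap 51.8 F [-0.7  0.7 -0.9] q6 0.56 tilt 0.63
need [-0.    0.01  0.24] yaw -0.0 rows 0.2
```

View pics/z5.png

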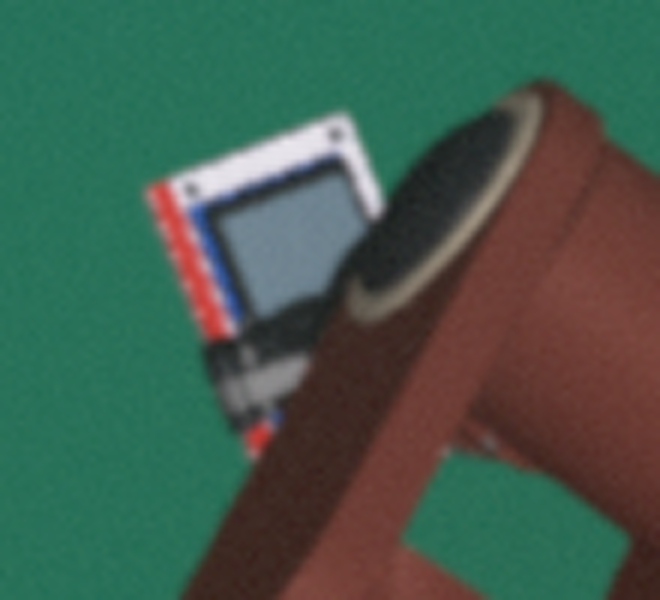

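The panel sits over the bed with a thin blue rim showing at top and left, and it is well squared. Next I lower it and release gently.

```bash
python3 -m handwheel '50 0 0.01 0.1 0;50 0 0.01 0.2 0;50 0 0.01 0.24 0;50 0 0.01 0.25 0;50 0 0.01 0.25 0' >/dev/null
python3 plan.py 
python3 -m handwheel '50 0 0 0.02 0;50 0 0 0.02 0' >/dev/null; python3 plan.py
python3 -m handwheel '58 0 0 0 0;62 0 0 0 0;64 0 0 0 0;64 0 0 -0.02 0' >/dev/null; python3 plan.py
python3 -m handwheel '66 0 0 -0.5 0;66 0 0 -1.2 0;66 0 0 -2 0;66 0 0 -2.5 0;66 0 0 -2.5 0' >/dev/null; python3 plan.py 500,-200,130,19 659.5,-200.5,110,19
```

```text
t 7.27 p [ 439.3 -261.7   26.8] th 19.4 gap 51.8 F [-0.5  0.   0.4] q6 0.56 tilt 0.68
t 7.43 p [ 439.4 -261.7   26.7] th 19.4 gap 51.5 F [-2.8  1.5  4.4] q6 0.56 tilt 0.70
t 7.77 p [ 439.2 -261.6   27.1] th 19.4 gap 64.0 F [ 0.3  0.2 -0.5] q6 0.56 tilt 0.72
t 8.18 p [ 443.3 -263.9  133. ] th 19.4 gap 66.2 F [-0.3  0.4  0.1] q6 0.56 tilt 0.43
need [ 1.87 -1.04  0.06] yaw 0.06 rows 2.0
need [5.63 0.3  0.54] yaw 0.06 rows 5.4
```

```bash
python3 -m handwheel '50 1 0 0 0;40 2 0.1 0.1 0;40 3 0.2 0.3 0;40 4 0.3 0.5 0;40 4.8 0.3 0.5 0' >/dev/null
python3 -m handwheel '40 0.6 0 0 0;40 0.8 0 0 0;40 0.8 0 0 0;40 0.8 0 0 0;40 0.8 0 0 0' >/dev/null
python3 plan.py 659.5,-200.5,70,19 659.5,-200.5,24,19
python3 - <<'E'
from h import *
im=save("top","z6",(340,150,460,320),3.5)
bed=lambda B,G,R:(B>130)&(B>G+50)&(B>R+60)
print("bedvis",rect(blob(im,(370,230,440,315),bed),.022))
print("plate",rect(blob(im,(370,230,440,315),lambda B,G,R:(R>110)|(B>130)),.012))
print("scr",rect(blob(im,(370,230,440,315),lambda B,G,R:(B>90)&(B<150)&(R>70)&(R<140)),.032))
E
```

```text
t 9.02 p [ 658.1 -200.1  107.6] th 19.3 gap 39.8 F [ 0.5 -0.  -0.2] q6 0.83 tilt 0.58
need [0.04 0.02 0.94] yaw 0.06 rows 0.9
need [0.05 0.02 2.09] yaw 0.06 rows 2.0Traceback (most recent call last):
  File "<stdin>", line 4, in <module>
  File "h.py", line 20, in rect
    c=max(cs,key=cv2.contourArea).reshape(-1,2)
      ~~~^^^^^^^^^^^^^^^^^^^^^^^^
ValueError: max() iterable argument is empty
```

View pics/z6.png

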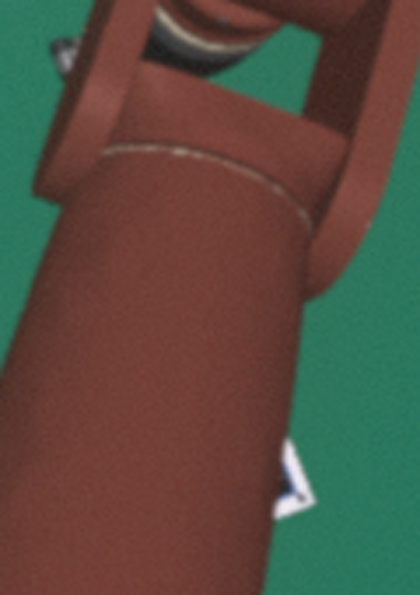

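The arm hides the jig in this view. I'll grasp the weight now and check the panel from a clear pose while holding it.

```bash
python3 -m handwheel '40 0.04 0.02 0.4 0;40 0.04 0.02 0.9 0;40 0.04 0.02 1.2 0;40 0.04 0.02 1.2 0;40 0.04 0.02 1.2 0' >/dev/null
python3 plan.py 659.5,-200.5,26,19
python3 -m handwheel '40 0.03 0 0.3 0;40 0.03 0 0.6 0;40 0.03 0 0.8 0;40 0.03 0 0.8 0;40 0.03 0 0.8 0' >/dev/null
python3 plan.py 659.5,-200.5,26,19
```

```text
t 9.48 p [ 658.  -200.6   58.1] th 19.3 gap 39.8 F [0.1 0.1 0.4] q6 0.84 tilt 0.69
need [0.05 0.01 0.8 ] yaw 0.05 rows 0.8
t 9.90 p [ 658.1 -199.9   24.9] th 19.3 gap 39.8 F [-0.3  1.   0. ] q6 0.84 tilt 0.78
need [ 0.03  0.03 -0.03] yaw 0.05 rows 0.0
```

```bash
python3 - <<'E'
from h import *
save("scene","z7",(200,230,320,320),6)
E
```

```text
(no output)
```

View pics/z7.png

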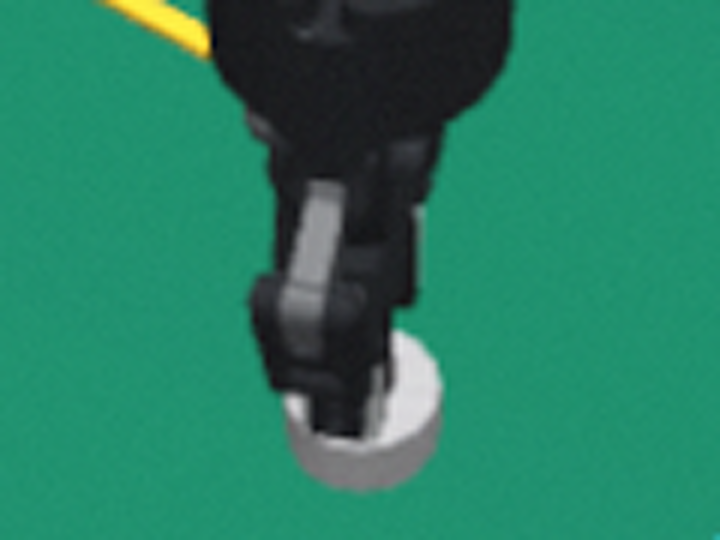

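The fingers straddle the knob just above the disc, so I close, lift and move aside to look at the panel.

```bash
python3 -m handwheel '12 0 0 0 0;10 0 0 0 0;10 0 0 0 0;10 0 0 0 0;10 0 0 0 0' 60 >/dev/null
python3 plan.py 
python3 -m handwheel '10 0 0 -0.3 0;10 0 0 -0.8 0;10 0 0 -1.5 0;10 0 0 -2.2 0;10 0 0 -2.5 0' >/dev/null
python3 plan.py 560,-60,125,19
python3 -m handwheel '10 -1 -0.6 0 0;10 -2 -1.2 0 0;10 -3 -2 0 0;10 -3.5 -2.6 0 0;10 -3.5 -2.6 0 0' >/dev/null
python3 plan.py 440,-262,100,19.4
cat > chk.py <<'E'
from h import *; import sys
im=save("top",sys.argv[1],(340,150,460,320),3.5)
J=(370,230,440,315)
for n,f,z in(("plate",lambda B,G,R:~((G>B+12)&(G>R+35)),.012),("panel",lambda B,G,R:(B<135)&(R<130)&~((G>B+12)&(G>R+35))&~((R>G+40)),.032)):
    try: print(n,rect(blob(im,J,f),z))
    except Exception as e: print(n,e)
E
python3 chk.py z8
```

```text
t 10.37 p [ 659.5 -200.7   26.9] th 19.3 gap 16.2 F [ 1.  -1.5  2.9] q6 0.84 tilt 0.62
t 10.78 p [ 662.  -200.7  131.5] th 19.3 gap 16.0 F [ 1.5 -0.3 -1.6] q6 0.84 tilt 0.44
need [-1.24 -4.16  0.16] yaw 0.05 rows 4.2
t 11.20 p [ 487.8 -144.8  127.6] th 19.3 gap 16.1 F [-1.1  0.8 -4.7] q6 0.80 tilt 0.90
need [-2.09  2.37  0.71] yaw -0.01 rows 3.1
plate (array([ 440.9, -269.5], dtype=float32), 177.6, [154.9, 187.4])
panel (array([ 456.7, -249.4], dtype=float32), 157.2, [124.3, 208.4])
```

View pics/z8.png

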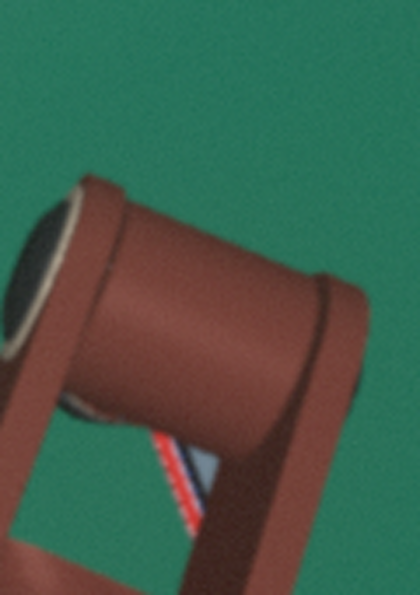

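The weight is held, but I shifted too far along x and the arm still covers the jig. I'll move farther left.

```bash
python3 -m handwheel '10 0.8 -0.5 0 0;10 1.5 -1 0 0;10 2.3 -2 0 0;10 2.4 -2.8 0 0;10 2.4 -3.2 0 0' >/dev/null
python3 plan.py 
python3 chk.py z9
```

```text
t 11.67 p [539.1  10.9 128. ] th 19.5 gap 15.9 F [ 0.2 -1.5 -2.3] q6 1.11 tilt 0.69
plate (array([ 439.3, -261.6], dtype=float32), 19.4, [84.7, 134.2])
panel (array([ 439.6, -258.4], dtype=float32), 19.0, [58.4, 104.3])
```

View pics/z9.png

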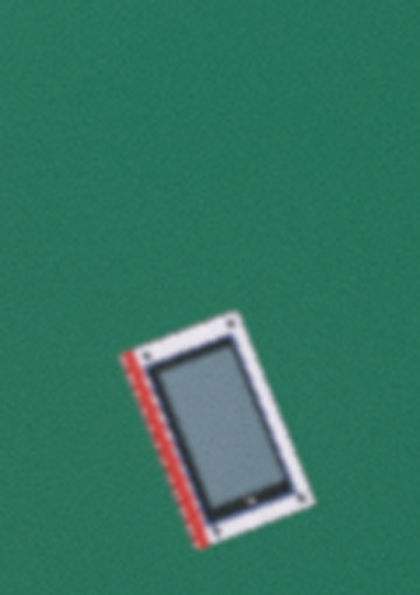

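The panel lies square on the bed, with blue slivers on both long sides. A brightness profile across and along the jig will measure how well it is centred.

```bash
python3 - <<'E'
from h import *
im=capture("top")[:,:,::-1].astype(np.float32); a=np.radians(19.4); c=np.array([439.5,-261.7])
ex=np.array([np.cos(a),np.sin(a)]); ey=np.array([-ex[1],ex[0]])
def prof(us,vs,z,along):
    out=[]
    for s in us:
        P=[c+(s*ex+t*ey if along=="x" else t*ex+s*ey) for t in vs]
        m=np.array([px([*(p/1000),z]) for p in P],np.float32)
        out.append(cv2.remap(im,m[:,:1].copy(),m[:,1:].copy(),cv2.INTER_LINEAR).mean((0,1)))
    return np.array(out).astype(int)
for al,L,vs in(("y",range(22,46),range(-35,36,5)),("y",range(-46,-21),range(-35,36,5)),("x",range(44,70),range(-18,19,4)),("x",range(-70,-43),range(-18,19,4))):
    o=prof(L,vs,.022,al); print(al,[f"{s}:{b}/{g}/{r}" for s,(b,g,r) in zip(L,o)])
E
```

```text
y ['22:120/111/93', '23:104/97/82', '24:87/82/70', '25:74/69/59', '26:68/61/52', '27:71/60/52', '28:84/69/65', '29:101/84/88', '30:118/101/118', '31:129/114/148', '32:129/117/173', '33:119/111/189', '34:103/99/198', '35:87/86/202', '36:74/76/202', '37:69/73/201', '38:71/75/197', '39:78/81/189', '40:86/90/175', '41:93/97/155', '42:96/103/132', '43:97/107/107', '44:96/110/83', '45:94/112/65']
y ['-46:91/114/42', '-45:91/115/42', '-44:92/115/43', '-43:92/115/44', '-42:94/117/48', '-41:101/121/61', '-40:116/131/84', '-39:139/148/115', '-38:168/170/150', '-37:195/192/182', '-36:215/209/206', '-35:225/218/218', '-34:228/220/222', '-33:226/216/218', '-32:218/204/205', '-31:201/182/181', '-30:176/155/151', '-29:149/128/121', '-28:124/106/97', '-27:111/96/84', '-26:111/99/84', '-25:119/108/91', '-24:129/118/99', '-23:136/125/104', '-22:141/129/108']
x ['44:135/124/105', '45:123/114/96', '46:107/99/84', '47:89/84/71', '48:75/71/61', '49:67/63/54', '50:70/62/54', '51:86/73/65', '52:111/94/86', '53:143/124/118', '54:174/156/154', '55:201/186/186', '56:219/207/209', '57:228/219/222', '58:232/224/227', '59:234/226/229', '60:234/227/230', '61:233/226/230', '62:231/224/227', '63:225/218/220', '64:211/205/205', '65:186/184/177', '66:157/160/142', '67:130/140/108', '68:110/126/79', '69:99/119/59']
x ['-70:90/114/41', '-69:90/114/41', '-68:91/115/43', '-67:94/117/49', '-66:104/123/66', '-65:124/137/95', '-64:152/158/132', '-63:184/183/170', '-62:209/204/199', '-61:222/216/216', '-60:229/222/224', '-59:232/224/227', '-58:231/224/227', '-57:229/220/222', '-56:222/210/211', '-55:210/191/190', '-54:188/164/160', '-53:159/133/126', '-52:127/104/95', '-51:100/82/73', '-50:80/68/61', '-49:68/62/56', '-48:61/59/54', '-47:60/59/54', '-46:62/61/55', '-45:71/68/60', '-44:85/80/69']
```

```bash
python3 - <<'E'
from h import *
for n in("top","scene"):
    f,cx,cy,T=K(n); o=-T[:3,:3].T@T[:3,3]; print(n,o.round(3))
im=capture("scene")[:,:,::-1].astype(np.float32); a=np.radians(19.4); c=np.array([439.5,-261.7])
ex=np.array([np.cos(a),np.sin(a)]); ey=np.array([-ex[1],ex[0]])
v=(o[:2]-c/1000); print("shift per 10mm ex,ey",(v@ex)/o[2]*10,(v@ey)/o[2]*10)
for L,vs in((range(20,48),range(-35,36,5)),(range(-48,-19),range(-35,36,5))):
    r=[]
    for s in L:
        m=np.array([px([*((c+t*ex+s*ey)/1000),.022],"scene") for t in vs],np.float32)
        b,g,rr=cv2.remap(im,m[:,:1].copy(),m[:,1:].copy(),cv2.INTER_LINEAR).mean((0,1)).astype(int); r.append(f"{s}:{b}/{g}/{rr}")
    print(r)
big=cv2.resize(capture("scene")[240:305,80:190,::-1],None,fx=7,fy=7,interpolation=cv2.INTER_CUBIC); cv2.imwrite("pics/z10.png",big)
E
```

```text
top [4.760e-01 1.000e-03 1.002e+00]
scene [ 0.914 -0.592  0.614]
shift per 10mm ex,ey 5.498378355496143 -7.633861438504466
['20:169/149/115', '21:169/149/115', '22:169/149/115', '23:168/149/115', '24:169/149/115', '25:169/149/115', '26:169/149/115', '27:169/149/115', '28:169/150/115', '29:169/150/115', '30:168/149/114', '31:163/144/111', '32:151/134/103', '33:133/118/90', '34:108/99/72', '35:84/86/50', '36:75/89/35', '37:83/106/29', '38:96/125/29', '39:105/138/30', '40:109/143/31', '41:110/144/31', '42:109/144/31', '43:109/144/31', '44:109/144/30', '45:109/144/30', '46:109/144/30', '47:109/144/31']
['-48:221/215/217', '-47:238/234/235', '-46:247/245/246', '-45:250/248/249', '-44:251/249/249', '-43:251/249/249', '-42:251/249/250', '-41:251/249/250', '-40:250/248/248', '-39:247/242/242', '-38:236/223/222', '-37:209/177/167', '-36:170/114/90', '-35:143/71/38', '-34:134/59/24', '-33:137/60/23', '-32:154/67/25', '-31:176/78/29', '-30:199/90/34', '-29:214/99/37', '-28:210/96/37', '-27:184/83/33', '-26:137/62/27', '-25:75/38/21', '-24:31/21/17', '-23:18/16/16', '-22:18/17/17', '-21:21/19/19', '-20:24/21/22']
```

View pics/z10.png

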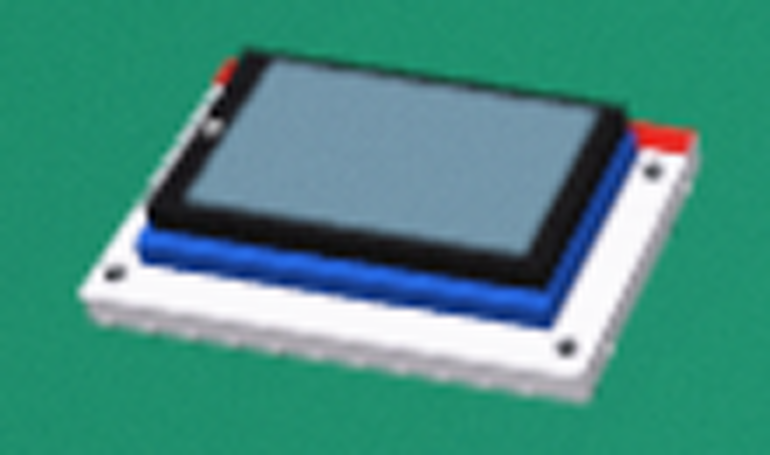

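The scene view shows about 5 mm of bed exposed on the near long side (it should be 2 mm), so the panel is 2–3 mm off towards the red edge. I'll set the weight back down on the free table and re-centre the panel.

```bash
python3 plan.py 640,-190,120,19 | tail -1;python3 -m handwheel '10 0.2 1 0 0;10 0.4 2 0 0;10 0.6 3 0 0;10 0.7 4 0 0;10 0.7 4.8 0 0' >/dev/null
python3 -m handwheel '10 0 0.9 0.3 0;10 0 0.8 0.8 0;10 0 0.8 1.4 0;10 0 0.8 1.6 0;10 0 0.8 1.6 0' >/dev/null
python3 plan.py 640,-190,28,19
```

```text
need [0.76 5.49 0.18] yaw 0.07 rows 5.3
t 12.70 p [ 637.3 -200.2   59.1] th 19.1 gap 16.1 F [-1.7  0.3 -3. ] q6 0.83 tilt 1.00
need [ 0.16 -0.22  0.78] yaw 0.02 rows 0.8
```

```bash
python3 -m handwheel '10 0 0 0.3 0;10 0 0 0.6 0;10 0 0 0.72 0;10 0 0 0.76 0;10 0 0 0.78 0' >/dev/null
python3 plan.py 
python3 -m handwheel '10 0 0 0.03 0;10 0 0 0.05 0;10 0 0 0.05 0' >/dev/null; python3 plan.py
python3 -m handwheel '20 0 0 0 0;30 0 0 0 0;40 0 0 0 0;40 0 0 0 0' >/dev/null; python3 plan.py
python3 -m handwheel '40 0 0 -0.5 0;40 0 0 -1.3 0;40 0 0 -2.3 0;66 0 0 -2.4 0;66 0 0 -2.4 0' 40 >/dev/null;
python3 plan.py 439.5,-261.7,100,19.4
```

```text
t 13.12 p [ 636.7 -200.    27.7] th 19.2 gap 16.1 F [-0.7 -0.3 -3.3] q6 0.83 tilt 1.02
t 13.37 p [ 637.3 -200.1   26.9] th 19.2 gap 16.0 F [-1.4  0.5  0.2] q6 0.83 tilt 0.94
t 13.70 p [ 637.7 -200.3   27.5] th 19.2 gap 40.1 F [ 0.2 -0.1  0. ] q6 0.83 tilt 0.89
t 14.12 p [ 642.1 -201.3  128.8] th 19.2 gap 62.9 F [-0.2  0.2 -1.4] q6 0.83 tilt 0.51
need [-5.27 -0.24  0.76] yaw -0.04 rows 5.1
```

```bash
python3 -m handwheel '66 -1 0 0 0;66 -2 -0.1 0.1 0;66 -3 -0.2 0.2 0;66 -4 -0.24 0.4 0;66 -5 -0.24 0.6 0' >/dev/null
python3 -m handwheel '66 -0.27 0 0.1 0;66 -0.27 0 0.1 0;66 -0.27 0 0.1 0;66 -0.27 0 0.1 0' >/dev/null
python3 plan.py 439.5,-261.7,60,19.4
python3 -m handwheel '66 0 0 0 0;66 0 0 0 0;66 0 0 0 0' >/dev/null
python3 plan.py 439.5,-261.7,50,19.4
```

```text
t 14.87 p [ 438.2 -261.   100.8] th 19.3 gap 65.8 F [-0.3  1.  -0.5] q6 0.56 tilt 0.52
need [0.03 0.03 1.02] yaw -0.02 rows 1.0
t 15.12 p [ 439.3 -260.8  101.3] th 19.3 gap 66.1 F [0.5 0.3 0.7] q6 0.56 tilt 0.49
need [0.01 0.02 1.28] yaw -0.01 rows 1.2
```

```bash
python3 -m handwheel '66 0 0 0.5 0;66 0 0.01 1 0;66 0.01 0.02 1.6 0;66 0.01 0.02 1.75 0;66 0.01 0.02 1.8 0' >/dev/null
python3 plan.py 439.5,-261.7,27,19.4
python3 -m handwheel '66 0 0 0 0;66 0 0 0 0' >/dev/null
python3 plan.py 439.5,-261.7,27,19.4
python3 - <<'E'
from h import *
cv2.imwrite("pics/z11.png",cv2.resize(capture("scene")[220:310,80:190,::-1],None,fx=6,fy=6,interpolation=cv2.INTER_CUBIC))
E
```

```text
t 15.53 p [ 438.5 -260.6   27.4] th 19.4 gap 66.1 F [-0.5 -0.3  0.2] q6 0.56 tilt 0.61
need [0.01 0.03 0.01] yaw -0.0 rows 0.0
t 15.70 p [ 439.2 -260.9   28.3] th 19.4 gap 66.0 F [-0.6  0.1 -0.1] q6 0.56 tilt 0.57
need [0.   0.02 0.03] yaw -0.0 rows 0.0
```

View pics/z11.png

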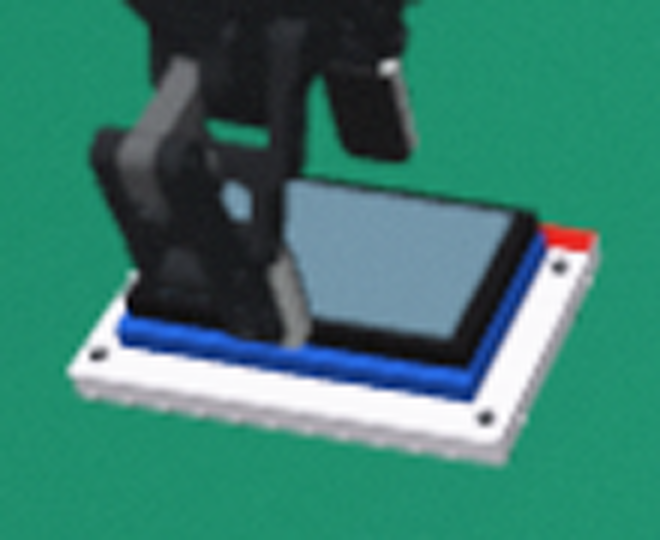

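```bash
python3 -m handwheel '50 0 0 0 0;50 0 0 0 0;50 0 0 0 0;50 0 0 0 0;50 0 0 0 0' 40 >/dev/null; python3 plan.py 439.8,-264.1,31,19.4
python3 -m handwheel '50 0 0 -0.05 0;50 0 0.03 -0.1 0;50 0 0.06 -0.1 0;50 0 0.09 -0.1 0;50 0 0.09 -0.1 0' >/dev/null; python3 plan.py 439.8,-264.1,31,19.4
python3 -m handwheel '50 0 0 0 0;50 0 0 0 0;50 0 0 0 0' >/dev/null; python3 plan.py 439.8,-264.1,28,19.4
```

```text
t 16.17 p [ 439.5 -261.2   28.9] th 19.4 gap 50.2 F [-0.3  0.  -0.9] q6 0.56 tilt 0.53
need [-0.02  0.07 -0.05] yaw -0.0 rows 0.1
t 16.58 p [ 440.9 -264.9   33.1] th 19.4 gap 49.9 F [ 0.3 -0.6 -0.2] q6 0.56 tilt 0.53
need [-0.02 -0.03  0.05] yaw -0.0 rows 0.1
t 16.83 p [ 440.8 -264.9   33. ] th 19.4 gap 50.1 F [-0.5  0.   0.4] q6 0.56 tilt 0.53
need [-0.02 -0.03  0.13] yaw -0.01 rows 0.1
```

The gap closed fully to 50 mm, so the fingers passed above the panel. The tips ride about 5 mm above the TCP at this opening, so I'll reopen, go 5 mm lower at the jig centre and close to centre the panel.

```bash
python3 -m handwheel '60 0 0 0 0;66 0 0 -0.1 0;66 -0.02 -0.04 -0.1 0;66 -0.02 -0.04 -0.1 0;66 -0.02 -0.04 -0.1 0' >/dev/null; python3 plan.py 439.8,-263,24,19.4
python3 -m handwheel '66 -0.02 -0.01 0.2 0;66 -0.02 -0.01 0.25 0;66 -0.02 -0.01 0.3 0;66 -0.02 -0.01 0.31 0;66 -0.02 -0.01 0.31 0' >/dev/null; python3 plan.py 439.8,-263,24,19.4
```

```text
t 17.25 p [ 439.6 -263.6   37.2] th 19.4 gap 66.0 F [ 0.4  0.5 -0.6] q6 0.56 tilt 0.52
need [ 0.01 -0.01  0.33] yaw -0.0 rows 0.3
t 17.67 p [ 438.3 -263.4   24.3] th 19.4 gap 66.5 F [-0.1 -0.1  1.1] q6 0.55 tilt 0.55
need [0.04 0.   0.01] yaw -0.0 rows 0.0
```

```bash
python3 -m handwheel '66 0.03 0 0 0;66 0.03 0 0 0' >/dev/null; python3 plan.py 439.8,-263,24,19.4
python3 -m handwheel '60 0 0 0 0;57 0 0 0 0;54 0 0 0 0;52 0 0 0 0;50 0 0 0 0' 20 >/dev/null; python3 plan.py 439.8,-263,24,19.4
python3 -m handwheel '50 0 0 0 0;50 0 0 0 0' >/dev/null; python3 plan.py 439.8,-263,24,19.4
```

```text
t 17.83 p [ 439.7 -263.    24.3] th 19.4 gap 66.1 F [ 1.  -0.4 -0.3] q6 0.56 tilt 0.54
need [0.   0.   0.01] yaw -0.0 rows 0.0
t 18.25 p [ 439.9 -263.1   24.8] th 19.4 gap 54.8 F [-0.2  1.9  3.9] q6 0.56 tilt 0.52
need [-0.   -0.    0.02] yaw -0.0 rows 0.0
t 18.42 p [ 439.9 -263.1   24.8] th 19.4 gap 54.9 F [0.  0.7 2.1] q6 0.56 tilt 0.52
need [-0.   -0.    0.02] yaw -0.0 rows 0.0
```

```bash
python3 -m handwheel '58 0 0 0 0;64 0 0 0 0;66 0 0 0 0;66 0 0 -0.5 0;66 0 0 -1.2 0' >/dev/null
python3 -m handwheel '66 0 0 -0.7 0;66 0 0 -1.3 0;66 0 0 -1.4 0' >/dev/null
python3 plan.py 637.6,-200.2,110,19
python3 -m handwheel '40 1 0 0 0;40 2 0.1 0 0;40 3 0.2 0.1 0;40 4 0.2 0.2 0;40 4.8 0.2 0.3 0' >/dev/null
python3 -m handwheel '40 0 0 0 0;40 0 0 0 0;40 0 0 0 0' >/dev/null
python3 plan.py 637.6,-200.2,60,19
```

```text
t 19.08 p [ 441.1 -263.1  130.9] th 19.4 gap 66.2 F [ 0.7 -1.3  0.9] q6 0.56 tilt 0.50
need [5.16 0.15 0.48] yaw 0.06 rows 5.0
t 19.75 p [ 625.8 -205.7  114.2] th 19.4 gap 40.2 F [ 0.1  0.4 -0.1] q6 0.81 tilt 0.62
need [ 0.34 -0.03  1.35] yaw 0.07 rows 1.3
```

```bash
python3 -m handwheel '40 0.33 -0.03 0.4 0;40 0.33 -0.03 0.9 0;40 0.33 -0.03 1.35 0;40 0.33 -0.03 1.35 0;40 0.33 -0.03 1.35 0' >/dev/null
python3 plan.py 637.6,-200.2,27,19
python3 -m handwheel '40 0.02 0 0.3 0;40 0.02 0 0.6 0;40 0.02 0 0.77 0;40 0.02 0 0.77 0;40 0.02 0 0.77 0' >/dev/null
python3 plan.py 637.6,-200.2,27,19
python3 -m handwheel '20 0 0 0 0;10 0 0 0 0;10 0 0 0 0;10 0 0 0 0;10 0 0 0 0' 60 >/dev/null
python3 plan.py 
python3 -m handwheel '10 0 0 -0.3 0;10 0 0 -0.8 0;10 0 0 -1.5 0;10 0 0 -2.2 0;10 0 0 -2.4 0' >/dev/null
python3 plan.py 560,0,125,19
```

```text
t 20.17 p [ 635.2 -200.6   58.9] th 19.3 gap 39.9 F [ 1.3 -0.6 -0.1] q6 0.82 tilt 0.77
need [0.07 0.01 0.8 ] yaw 0.06 rows 0.8
t 20.58 p [ 635.  -200.3   27.3] th 19.3 gap 39.8 F [-0.8  0.1 -0.7] q6 0.82 tilt 0.84
need [0.06 0.02 0.01] yaw 0.06 rows 0.1
t 21.00 p [ 635.5 -200.5   27.9] th 19.3 gap 15.9 F [ 0.7 -0.7  1.2] q6 0.82 tilt 0.78
t 21.42 p [ 639.2 -201.2  129.8] th 19.3 gap 15.8 F [ 0.8 -0.3 -0.7] q6 0.82 tilt 0.46
need [-0.2  -5.4   0.11] yaw 0.06 rows 5.2
```

```bash
python3 -m handwheel '10 0 -1 0 0;10 0 -2 0 0;10 0 -3 0 0;10 -0.1 -4 0 0;10 -0.2 -4.8 0 0' >/dev/null
cat > prof.py <<'E'
from h import *
a=np.radians(19.4); c=np.array([439.5,-261.7]); ex=np.array([np.cos(a),np.sin(a)]); ey=np.array([-ex[1],ex[0]])
for n,L,vs in(("scene",range(-40,-20),range(-35,36,5)),("top",range(20,36),range(-35,36,5)),("top",range(-36,-20),range(-35,36,5))):
    im=capture(n)[:,:,::-1].astype(np.float32); r=[]
    for s in L:
        m=np.array([px([*((c+t*ex+s*ey)/1000),.022],n) for t in vs],np.float32)
        r.append("%d:%d/%d/%d"%(s,*cv2.remap(im,m[:,:1].copy(),m[:,1:].copy(),cv2.INTER_LINEAR).mean((0,1)))) 
    print(n,*r)
E
python3 prof.py; python3 plan.py 439.5,-262.7,130,19.4
```

```text
scene -40:250/248/248 -39:247/242/242 -38:236/224/222 -37:209/178/167 -36:171/114/90 -35:143/71/38 -34:134/59/24 -33:138/60/23 -32:154/68/26 -31:175/77/29 -30:191/85/32 -29:192/86/33 -28:165/74/30 -27:105/50/24 -26:49/28/19 -25:22/18/17 -24:17/16/17 -23:19/18/18 -22:22/20/21 -21:25/23/24
top 20:129/119/101 21:114/106/90 22:97/90/78 23:83/76/65 24:77/66/55 25:82/62/49 26:96/65/48 27:115/73/53 28:130/85/68 29:139/97/92 30:144/110/121 31:145/119/151 32:137/121/176 33:123/113/192 34:105/100/200 35:88/87/204
top -36:217/211/208 -35:226/219/220 -34:228/221/223 -33:223/214/218 -32:208/198/202 -31:183/174/177 -30:154/147/147 -29:131/124/121 -28:119/111/103 -27:119/111/98 -26:127/117/100 -25:135/124/105 -24:141/130/109 -23:145/132/111 -22:146/134/112 -21:147/134/113
t 21.98 p [566.4 -20.6 128.2] th 19.5 gap 16.1 F [ 0.  -0.7 -2.7] q6 1.07 tilt 0.55
need [-5.01  4.64  0.01] yaw 0.02 rows 6.6
```

The panel has moved about 1.7 mm and is now within about 1 mm of centre. Now the weight, which sits about 2 mm along +tool x from the TCP.

```bash
python3 -m handwheel '10 -0.7 0.7 0 0;10 -1.4 1.3 0 0;10 -2.1 2 0 0;10 -2.7 2.5 0 0;10 -3.1 2.9 0 0' >/dev/null
python3 -m handwheel '10 -0.7 0.7 0 0;10 -1.4 1.3 0 0;10 -1.7 1.6 0 0;10 -1.7 1.6 0 0;10 -1.7 1.6 0 0' >/dev/null
python3 -m handwheel '10 0 0 0 0;10 0 0 0 0;10 0 0 0 0' >/dev/null
python3 plan.py 437.7,-262.8,75,19.4
```

```text
t 23.07 p [ 443.6 -258.1  129.8] th 19.3 gap 16.2 F [-0.2  0.7 -3.3] q6 0.57 tilt 0.61
need [-0.16  0.06  1.37] yaw -0.02 rows 1.3
```

```bash
python3 -m handwheel '10 -0.16 0.06 0.3 0;10 -0.16 0.06 0.8 0;10 -0.16 0.06 1.2 0;10 -0.16 0.06 1.35 0;10 -0.16 0.06 1.35 0' >/dev/null
python3 -m handwheel '10 0 0 0 0;10 0 0 0 0;10 0 0 0 0' >/dev/null
python3 plan.py 437.7,-262.8,61,19.4
```

```text
t 23.73 p [ 436.8 -261.6   73.9] th 19.3 gap 16.0 F [ 0.3  0.5 -2.4] q6 0.56 tilt 0.72
need [0.02 0.04 0.32] yaw -0.01 rows 0.3
```

```bash
python3 -m handwheel '10 0.02 0.03 0.1 0;10 0.02 0.03 0.2 0;10 0.02 0.03 0.28 0;10 0.02 0.03 0.3 0;10 0.02 0.03 0.3 0' >/dev/null; python3 plan.py 437.7,-262.8,60,19.4
python3 -m handwheel '10 0 0 0.01 0;10 0 0 0.02 0;10 0 0 0.03 0' >/dev/null; python3 plan.py 437.7,-262.8,60,19.4
```

```text
t 24.15 p [ 437.4 -262.3   61.3] th 19.3 gap 15.7 F [ 0.5 -0.1 -2.4] q6 0.56 tilt 0.76
need [0.   0.01 0.03] yaw -0.01 rows 0.0
t 24.40 p [ 437.4 -262.3   60.1] th 19.3 gap 15.6 F [ 0.9  0.5 -2.1] q6 0.56 tilt 0.76
need [0.   0.01 0.  ] yaw -0.01 rows 0.0
```

```bash
python3 -m handwheel '10 0 0 0.02 0;10 0 0 0.03 0;10 0 0 0.03 0' >/dev/null; python3 plan.py
python3 -m handwheel '10 0 0 0.01 0;10 0 0 0.02 0;10 0 0 0.02 0' >/dev/null; python3 plan.py
```

```text
t 24.65 p [ 437.6 -262.5   59.9] th 19.3 gap 16.4 F [-3.   2.6  4.8] q6 0.56 tilt 0.76
t 24.90 p [ 437.7 -262.5   59.9] th 19.3 gap 15.9 F [-3.   3.1  6.4] q6 0.56 tilt 0.77
```

```bash
python3 -m handwheel '16 0 0 0 0;20 0 0 0 0;28 0 0 0 0;36 0 0 0 0;36 0 0 0 0' >/dev/null; python3 plan.py
python3 -m handwheel '36 0 0 -0.2 0;36 0 0 -0.7 0;36 0 0 -1.5 0;36 0 0 -2 0;36 0 0 -2 0' >/dev/null; python3 plan.py 555.7,19,130,19.4
python3 -m handwheel '40 0.8 -0.7 0 0;40 1.6 -1.4 0 0;40 2.4 -2.1 0 0;40 3 -2.7 0 0;40 3.3 -3 0 0' >/dev/null
python3 -m handwheel '40 0.6 -0.7 0 0;40 1 -1.5 0 0;40 1.5 -2 0 0;40 1.6 -2.3 0 0;40 1.6 -2.3 0 0' >/dev/null
python3 plan.py 555.7,19,80,19.4
```

```text
t 25.32 p [ 437.9 -262.7   59.9] th 19.3 gap 35.7 F [-0.7  0.3 -0.2] q6 0.56 tilt 0.75
t 25.73 p [ 441.8 -264.8  146.3] th 19.3 gap 36.4 F [ 0.9  0.4 -0.3] q6 0.56 tilt 0.59
need [ 5.04 -5.76  0.33] yaw -0.01 rows 7.3
t 26.57 p [557.2   5.9 143.1] th 19.7 gap 39.6 F [-0.4 -0.8  0.5] q6 1.11 tilt 0.51
need [ 0.09 -0.33  1.57] yaw 0.05 rows 1.5
```

```bash
python3 - <<'E'
from h import *
im=save("top","z12",(100,140,480,340),2.1)
print("weight",rect(blob(im,(375,240,430,305),lambda B,G,R:(R>150)&(G>140)),.052))
cv2.imwrite("pics/z12.png",np.hstack([cv2.resize(im[225:315,360:450],None,fx=4.4,fy=4.4,interpolation=cv2.INTER_CUBIC),cv2.resize(capture("scene")[225:315,90:180,::-1],None,fx=4.4,fy=4.4,interpolation=cv2.INTER_CUBIC)]))
E
```

```text
weight (array([ 442.6, -255.5], dtype=float32), 19.3, [69.3, 125.3])
```

View pics/z12.png

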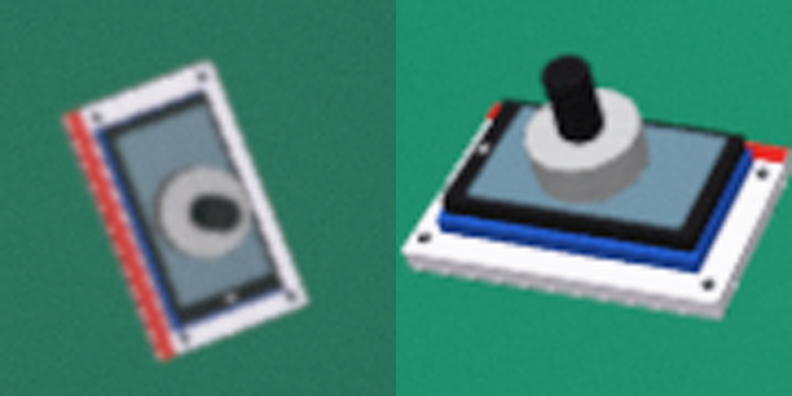

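The weight stands upright on the panel, with its disc at about (405.7,273) in full top-view pixels. I'll check that against the expected centre and descend onto the lifter.

```bash
python3 - <<'E'
from h import *
im=capture("top")[:,:,::-1]
for n,o in (("top",(360,225)),("scene",(90,225))):
    for z in(.032,.052): print(n,z,((px([.4396,-.2621,z],n)-o)*4.4).round(1))
u,v=360+201/4.4,225+211/4.4
print("weight disc mid @.042",w(u,v,.042).round(4))
E
python3 -m handwheel '40 0.09 -0.2 0.4 0;40 0.09 -0.33 0.9 0;40 0.09 -0.33 1.5 0;40 0.09 -0.33 1.57 0;40 0.09 -0.33 1.57 0' >/dev/null
python3 -m handwheel '40 0 0 0 0;40 0 0 0 0;40 0 0 0 0' >/dev/null
python3 plan.py 555.7,19,28,19.4
```

```text
top 0.032 [193.6 208.3]
top 0.052 [204.8 209.6]
scene 0.032 [194.  162.8]
scene 0.052 [183.6 128.1]
weight disc mid @.042 [ 0.4386 -0.263   0.042 ]
t 27.38 p [555.   14.1  80.1] th 19.3 gap 40.0 F [-0.5  0.7 -0.3] q6 1.13 tilt 0.62
need [ 0.07 -0.12  1.3 ] yaw -0.01 rows 1.3
```

The weight is within about 1.5 mm of the panel's middle. Next I grasp the lifter.

```bash
python3 -m handwheel '40 0.07 -0.12 0 0;40 0.07 -0.12 0.4 0;40 0.07 -0.12 0.9 0;40 0.07 -0.12 1.25 0;40 0.07 -0.12 1.25 0' >/dev/null
python3 plan.py 555.7,19,28,19.4
python3 -m handwheel '25 0.02 0 0 0;12 0.02 0 0 0;10 0.02 0 0 0;10 0.02 0 0 0;10 0.02 0 0 0' 40 >/dev/null
python3 plan.py 555.7,19,28,19.4
python3 -m handwheel '10 0 0 -0.3 0;10 0 0 -0.8 0;10 0 0 -1.5 0;10 0 0 -2.2 0;10 0 0 -2.4 0' >/dev/null
python3 plan.py 409.9,-177.8,124,19.4
```

```text
t 27.80 p [553.7  19.7  27.5] th 19.3 gap 40.1 F [-1.6 -0.2 -0.3] q6 1.14 tilt 0.79
need [ 0.04  0.03 -0.01] yaw -0.01 rows 0.1
t 28.22 p [555.1  19.9  28.4] th 19.3 gap 16.9 F [-0.5  0.5 -1. ] q6 1.14 tilt 0.73
need [0.01 0.03 0.01] yaw -0.01 rows 0.0
t 28.63 p [559.2  20.5 131. ] th 19.3 gap 16.6 F [0.6 0.5 0.5] q6 1.14 tilt 0.52
need [-5.16  3.44  0.22] yaw -0.01 rows 6.0
```

```bash
python3 -m handwheel '10 -0.8 0.5 0 0;10 -1.6 1 0 0;10 -2.4 1.5 0 0;10 -3.2 2 0 0;10 -3.8 2.3 0 0' >/dev/null
python3 -m handwheel '10 -0.7 0.5 0 0;10 -1.3 1 0 0;10 -1.3 1.1 0 0;10 -1.3 1.1 0 0;10 -1.3 1.1 0 0' >/dev/null
python3 -m handwheel '10 0 0 0 0;10 0 0 0 0;10 0 0 0 0' >/dev/null
python3 plan.py 409.9,-177.2,60,19.4
```

```text
t 29.72 p [ 410.6 -176.   133.1] th 19.3 gap 16.9 F [-0.1 -0.2 -0.4] q6 0.67 tilt 0.54
need [-0.02  0.01  1.83] yaw -0.01 rows 1.8
```

```bash
python3 -m handwheel '10 0 0 0.4 0;10 0 0 1 0;10 0 0.01 1.6 0;10 0 0.01 2 0;10 0 0.01 2 0' >/dev/null; python3 plan.py 409.9,-177.2,29,19.4
python3 -m handwheel '10 0 0 0 0;10 0 0 0 0' >/dev/null; python3 plan.py 409.9,-177.2,30,19.4
```

```text
t 30.13 p [ 408.2 -174.8   49.1] th 19.4 gap 17.1 F [ 0.1  0.5 -0.8] q6 0.67 tilt 0.48
need [0.02 0.07 0.5 ] yaw 0.0 rows 0.5
t 30.30 p [ 408.5 -174.4   49.4] th 19.5 gap 16.8 F [ 0.2 -0.9  0. ] q6 0.67 tilt 0.48
need [0.01 0.08 0.49] yaw 0.01 rows 0.5
```

```bash
python3 -m handwheel '10 0.02 0.08 0.2 0;10 0.02 0.08 0.4 0;10 0.02 0.08 0.48 0;10 0.02 0.08 0.5 0;10 0.02 0.08 0.5 0' >/dev/null; python3 plan.py 409.9,-177.2,28.4,19.4
python3 -m handwheel '10 0 0 0.02 0;10 0 0 0.02 0;10 0 0 0.02 0' >/dev/null; python3 plan.py 409.9,-177.2,28.4,19.4
```

```text
t 30.72 p [ 409.9 -177.1   29. ] th 19.5 gap 16.9 F [ 0.5  0.3 -1.3] q6 0.66 tilt 0.50
need [0.   0.   0.01] yaw 0.01 rows 0.0
t 30.97 p [ 410.  -177.2   28.4] th 19.5 gap 16.6 F [ 0.5  0.3 -1.1] q6 0.66 tilt 0.49
need [-0. -0. -0.] yaw 0.01 rows 0.0
```

```bash
python3 -m handwheel '10 0 0 0.02 0;10 0 0 0.03 0;10 0 0 0.03 0' >/dev/null; python3 plan.py
python3 -m handwheel '18 0 0 0 0;24 0 0 0 0;32 0 0 0 0;40 0 0 0 0;40 0 0 0 0' >/dev/null; python3 plan.py
python3 -m handwheel '40 0 0 -0.3 0;40 0 0 -1 0;40 0 0 -2 0;40 0 0 -2.7 0;50 0 0 -2.7 0' >/dev/null; python3 plan.py 462.8,4.1,135,97
```

```text
t 31.22 p [ 410.3 -177.4   28.1] th 19.5 gap 16.8 F [-1.   1.6  5.7] q6 0.66 tilt 0.48
t 31.63 p [ 410.2 -177.4   28. ] th 19.5 gap 39.7 F [-0.5 -0.5 -0. ] q6 0.66 tilt 0.49
t 32.05 p [ 414.7 -179.2  143.3] th 19.5 gap 49.5 F [ 0.6 -0.7  1.2] q6 0.66 tilt 0.68
need [ 2.66 -3.92  0.16] yaw -12.92 rows 4.5
```

```bash
python3 -m handwheel '55 0.6 -0.9 0 -1;55 1.2 -1.8 0 -2;55 1.8 -2.7 0 -3;55 2.4 -3.5 0 -4;55 2.6 -3.9 0 -5' >/dev/null
python3 -m handwheel '55 0 0 0 -1;55 0 0 0 -2;55 0 0 0 -3;55 0 0 0 -4;55 0 0 0 -5' >/dev/null
python3 -m handwheel '55 0 0 0 -1;55 0 0 0 -2;55 0 0 0 -3;55 0 0 0 -3;55 0 0 0 -3' >/dev/null
python3 plan.py 462.8,4.1,100,97
```

```text
t 33.30 p [460.8   6.2 139.9] th 98.1 gap 55.1 F [-0.2  0.2  0.2] q6 -0.28 tilt 0.58
need [-0.05  0.04  1.  ] yaw 0.18 rows 1.0
```

```bash
python3 -m handwheel '55 -0.05 0.04 0.3 0.18;55 -0.05 0.04 0.7 0.18;55 -0.05 0.04 1 0.18;55 -0.05 0.04 1 0.18;55 -0.05 0.04 1 0.18' >/dev/null
python3 plan.py 462.8,4.1,20,97
python3 -m handwheel '55 0 0 0.4 0;55 0 0 0.9 0;55 0 0 1.4 0;55 0 0 1.8 0;55 0 0 1.8 0' >/dev/null
python3 plan.py 462.8,4.1,20,97
```

```text
t 33.72 p [461.9   4.2  98.9] th 96.9 gap 55.3 F [-0.7  0.1  1. ] q6 -0.26 tilt 0.54
need [0.01 0.02 1.97] yaw -0.01 rows 1.9
t 34.13 p [459.8   3.8  24.4] th 96.9 gap 55.0 F [-0.4  0.7 -0. ] q6 -0.26 tilt 0.57
need [-0.    0.08  0.11] yaw -0.02 rows 0.1
```

```bash
python3 -m handwheel '55 0 0.07 0.1 0;55 0 0.07 0.1 0;45 0 0.07 0.1 0;35 0 0.07 0.1 0;28 0 0.07 0.1 0' 40 >/dev/null
python3 plan.py
python3 -m handwheel '28 0 0 0 0;28 0 0 0 0;28 0 0 0 0;28 0 0 0 0' >/dev/null
python3 plan.py
python3 -m handwheel '28 0 0 -0.3 0;28 0 0 -0.8 0;28 0 0 -1.5 0;28 0 0 -2.2 0;28 0 0 -2.6 0' >/dev/null
python3 plan.py 443.8,265.5,130,97
```

```text
t 34.55 p [463.6   3.9  21.9] th 96.9 gap 35.0 F [-1.4 -0.2  3.9] q6 -0.26 tilt 0.54
t 34.88 p [463.7   3.9  21.9] th 96.9 gap 34.9 F [-0.5 -0.2  0.6] q6 -0.26 tilt 0.54
t 35.30 p [465.1   4.8 128.9] th 96.9 gap 35.1 F [ 0.1 -0.7 -0.1] q6 -0.26 tilt 0.55
need [ 6.53  0.26 -0.09] yaw -0.02 rows 6.3
```

```bash
python3 - <<'E'
from h import *
im=cv2.imread("pics/raw.png").astype(np.float32); a=np.radians(7.2); c=np.array([443.5,265.5])
ex=np.array([np.cos(a),np.sin(a)]); ey=np.array([-ex[1],ex[0]])
def S(f,L,vs):
    r=[]
    for s in L:
        m=np.array([px([*((c+f(s,t))/1000),.022]) for t in vs],np.float32)
        r.append("%d:%d"%(s,cv2.remap(im,m[:,:1].copy(),m[:,1:].copy(),cv2.INTER_LINEAR).mean()))
    print(*r)
V=range(-25,26,5)
for L in(range(-110,-94,1),range(-52,-36,1),range(36,54,1),range(96,112,1)): S(lambda s,t:s*ey+t*ex,L,V)
for y0 in(-75,75):
  for L in (range(-48,-32),range(32,48)): S(lambda s,t:s*ex+(y0+t)*ey,L,range(-18,19,4))
E
python3 -m handwheel '28 1 0 0 0;28 2 0 0 0;28 3 0.1 0 0;28 4 0.2 0 0;28 4.8 0.2 0 0' >/dev/null
python3 -m handwheel '28 1 0 0 0;28 1.7 0 0 0;28 1.7 0 0 0;28 1.7 0 0 0;28 1.7 0 0 0' >/dev/null
python3 plan.py 443.8,265.5,130,97
```

```text
-110:148 -109:142 -108:131 -107:114 -106:95 -105:78 -104:69 -103:72 -102:86 -101:106 -100:127 -99:145 -98:157 -97:165 -96:169 -95:170
-52:163 -51:159 -50:149 -49:133 -48:114 -47:97 -46:87 -45:88 -44:99 -43:115 -42:129 -41:139 -40:145 -39:149 -38:150 -37:150
36:145 37:142 38:135 39:122 40:105 41:85 42:66 43:50 44:41 45:40 46:45 47:56 48:72 49:90 50:107 51:122 52:132 53:138
96:143 97:142 98:139 99:131 100:117 101:100 102:82 103:68 104:64 105:69 106:81 107:92 108:98 109:97 110:93 111:88
-48:145 -47:147 -46:148 -45:148 -44:147 -43:145 -42:140 -41:130 -40:116 -39:105 -38:101 -37:108 -36:124 -35:141 -34:154 -33:162
32:164 33:162 34:157 35:146 36:131 37:115 38:106 39:106 40:115 41:129 42:140 43:147 44:152 45:153 46:154 47:154
-48:139 -47:139 -46:140 -45:140 -44:139 -43:135 -42:128 -41:115 -40:102 -39:93 -38:93 -37:102 -36:118 -35:132 -34:140 -33:145
32:144 33:140 34:133 35:122 36:109 37:99 38:96 39:104 40:116 41:128 42:137 43:142 44:144 45:145 46:146 47:146
t 36.13 p [441.  265.9 126. ] th 97.0 gap 35.1 F [-0.6  0.  -1.2] q6 0.28 tilt 0.55
need [-0.02  0.07 -0.1 ] yaw -0.01 rows 0.1
```

The bin midpoint (443.5, 265.5) and yaw of 7° are confirmed to about 0.5 mm. Now I lower the bottle.

```bash
python3 -m handwheel '28 0 0.06 0.4 0;28 0 0.06 1 0;28 0 0.06 1.6 0;28 0 0.06 2 0;28 0 0.06 2 0' >/dev/null
python3 -m handwheel '28 0 0 0 0;28 0 0 0 0;28 0 0 0 0' >/dev/null
python3 plan.py 443.5,265.5,23,97
```

```text
t 36.80 p [441.6 262.5  42.9] th 96.8 gap 35.1 F [-0.1 -0.4 -0. ] q6 0.28 tilt 0.76
need [0.07 0.06 0.5 ] yaw -0.04 rows 0.5
```

```bash
python3 -m handwheel '28 0.07 0.06 0.2 0;28 0.07 0.06 0.38 0;28 0.07 0.06 0.46 0;28 0.07 0.06 0.5 0;28 0.07 0.06 0.5 0' >/dev/null; python3 plan.py 443.5,265.5,22,97
python3 -m handwheel '28 0 0 0.02 0;28 0 0 0.03 0;28 0 0 0.03 0' >/dev/null; python3 plan.py 443.5,265.5,22,97
```

```text
t 37.22 p [443.2 265.2  22.4] th 96.8 gap 35.5 F [-0.3  0.5 -0.5] q6 0.29 tilt 0.81
need [0.01 0.01 0.01] yaw -0.03 rows 0.0
t 37.47 p [443.4 265.4  21.9] th 96.8 gap 35.1 F [-2.4 -1.   4.2] q6 0.29 tilt 0.80
need [ 0.  0. -0.] yaw -0.03 rows 0.0
```

```bash
python3 -m handwheel '37 0 0 0 0;42 0 0 0 0;50 0 0 0 0;55 0 0 0 0;55 0 0 0 0' >/dev/null; python3 plan.py
python3 -m handwheel '55 0 0 -0.3 0;55 0 0 -1 0;55 0 0 -2 0;55 0 0 -2.7 0;60 0 0 -2.7 0' >/dev/null; python3 plan.py 658.3,201.6,135,7
```

```text
t 37.88 p [443.4 265.4  21.8] th 96.8 gap 55.1 F [ 0.9 -1.3  0.5] q6 0.29 tilt 0.80
t 38.30 p [448.4 268.7 138.6] th 96.8 gap 60.1 F [-0.   0.6  0.7] q6 0.29 tilt 0.58
need [-2.29  5.01  0.14] yaw 14.97 rows 5.3
```

```bash
python3 -m handwheel '60 -0.5 1 0 1;60 -1 2 0 2;60 -1.5 3 0 3;60 -2 4 0 4;60 -2.3 4.9 0 5' >/dev/null
python3 -m handwheel '60 0 0 0 1;60 0 0 0 2;60 0 0 0 3;60 0 0 0 4;60 0 0 0 5' >/dev/null
python3 -m handwheel '60 0 0 0 1;60 0 0 0 2;60 0 0 0 3;60 0 0 0 4;60 0 0 0 5' >/dev/null
python3 -m handwheel '60 0 0 0 0;60 0 0 0 0' >/dev/null
python3 plan.py 658.3,201.6,65,7
```

```text
t 39.72 p [643.1 202.3 141.5] th 6.0 gap 59.9 F [-0.4  0.4  0.5] q6 1.67 tilt 0.58
need [0.36 0.04 1.92] yaw -0.16 rows 1.9
```

```bash
python3 -m handwheel '60 0.36 0.04 0.4 -0.16;60 0.36 0.04 1 -0.16;60 0.36 0.04 1.6 -0.16;60 0.36 0.04 1.92 -0.16;60 0.36 0.04 1.92 -0.16' >/dev/null
python3 plan.py 658.3,201.6,14,7
python3 -m handwheel '60 0.04 0 0.4 0;60 0.04 0 0.8 0;60 0.04 0 1.2 0;60 0.04 0 1.2 0;60 0.04 0 1.2 0' >/dev/null
python3 plan.py 658.3,201.6,14,7
```

```text
t 40.13 p [655.2 201.   60.2] th 7.1 gap 60.2 F [-0.4 -0.4 -0.3] q6 1.64 tilt 0.51
need [ 0.08 -0.01  1.16] yaw 0.01 rows 1.1
t 40.55 p [655.7 200.6  10.8] th 7.1 gap 60.1 F [0.5 0.6 0.5] q6 1.64 tilt 0.57
need [ 0.07 -0.02 -0.08] yaw 0.01 rows 0.1
```

```bash
python3 -m handwheel '60 0.06 -0.02 -0.08 0;60 0.06 -0.02 -0.08 0;50 0.06 -0.02 -0.08 0;40 0.06 -0.02 -0.08 0;32 0.06 -0.02 -0.08 0' 40 >/dev/null
python3 -m handwheel '32 0 0 0 0;32 0 0 0 0;32 0 0 0 0;32 0 0 0 0' >/dev/null
python3 plan.py
python3 -m handwheel '32 0 0 -0.3 0;32 0 0 -0.8 0;32 0 0 -1.5 0;32 0 0 -2.2 0;32 0 0 -2.6 0' >/dev/null
python3 plan.py 511,273.8,125,7
python3 - <<'E'
from h import *
im=capture("top")[:,:,::-1]
print("cap",rect(blob(im,(140,240,185,310),lambda B,G,R:(B>160)&(R>160)),.08), px([.4435,.2655,.08]))
E
```

```text
t 41.30 p [659.  201.9  15.5] th 7.1 gap 38.7 F [-0.5 -0.   1.5] q6 1.64 tilt 0.51
t 41.72 p [660.5 203.2 124. ] th 7.1 gap 39.0 F [ 0.   0.1 -0.1] q6 1.64 tilt 0.50
need [-3.49 -2.21 -0.05] yaw 0.01 rows 4.0
cap (array([507.4, 207.1], dtype=float32), 179.9, [2.1, 22.9]) [155.24838557 277.13089424]
```

```bash
python3 -m handwheel '32 -0.8 -0.5 0 0;32 -1.6 -1 0 0;32 -2.4 -1.5 0 0;32 -3.2 -2 0 0;32 -3.5 -2.2 0 0' >/dev/null
python3 -m handwheel '32 0 0 0 0;32 0 0 0 0;32 0 0 0 0' >/dev/null
python3 plan.py 511.5,273.9,60,7
python3 - <<'E'
from h import *
im=capture("top")[:,:,::-1]
print("cap",rect(blob(im,(140,262,170,292),lambda B,G,R:(B>165)&(R>165)&(G>165)),.08))
E
```

```text
t 42.43 p [508.7 274.5 124.2] th 7.2 gap 38.7 F [ 0.4 -0.6 -0.8] q6 1.82 tilt 0.53
need [0.06 0.01 1.61] yaw 0.03 rows 1.5
cap (array([442.8, 266. ], dtype=float32), 88.7, [22.5, 24.9])
```

The bottle's cap measures (442.8, 266.0), so it stands on target. Now I lower the jar.

```bash
python3 -m handwheel '32 0.06 0.01 0.4 0;32 0.06 0.01 1 0;32 0.06 0.01 1.6 0;32 0.06 0.01 2.1 0;32 0.06 0.01 2.1 0' >/dev/null
python3 -m handwheel '32 0 0 0 0;32 0 0 0 0;32 0 0 0 0' >/dev/null
python3 plan.py 511.3,273.9,17,7
```

```text
t 43.15 p [511.3 271.5  36.7] th 7.0 gap 39.2 F [ 0.2  0.3 -0.3] q6 1.82 tilt 0.58
need [ 0.01 -0.07  0.49] yaw 0.0 rows 0.5
```

```bash
python3 -m handwheel '32 0.01 -0.06 0.2 0;32 0.01 -0.06 0.38 0;32 0.01 -0.06 0.46 0;32 0.01 -0.06 0.5 0;32 0.01 -0.06 0.5 0' >/dev/null; python3 plan.py 511.3,273.9,15.5,7
python3 -m handwheel '32 0 0 0.02 0;32 0 0 0.03 0;32 0 0 0.04 0' >/dev/null; python3 plan.py 511.3,273.9,15.5,7
```

```text
t 43.57 p [510.8 273.6  15.9] th 7.0 gap 38.9 F [-0.8  0.6 -1.1] q6 1.82 tilt 0.62
need [ 0.01 -0.01  0.01] yaw 0.0 rows 0.0
t 43.82 p [511.2 273.7  15.5] th 7.0 gap 39.0 F [-3.4 -2.4  7.9] q6 1.82 tilt 0.61
need [ 0. -0. -0.] yaw 0.0 rows 0.0
```

Contact is made. I release, retreat upward and then move away for a final look.

```bash
python3 -m handwheel '42 0 0 0 0;48 0 0 0 0;55 0 0 0 0;60 0 0 0 0;60 0 0 0 0' >/dev/null; python3 plan.py
python3 -m handwheel '60 0 0 -0.3 0;60 0 0 -1 0;60 0 0 -2 0;60 0 0 -3 0;60 0 0 -3.5 0' >/dev/null
python3 -m handwheel '60 0.5 1 -0.5 0;60 1 2 -0.5 0;60 1.5 3 -0.5 0;60 2 4 -0.5 0;60 2.2 4.9 -0.5 0' >/dev/null
python3 -m handwheel '60 0 0 0 0;60 0 0 0 0;60 0 0 0 0' >/dev/null
python3 plan.py
python3 - <<'E'
from h import *
im=capture("top")[:,:,::-1]
cv2.imwrite("pics/z13.png",np.vstack([cv2.resize(im[200:330,90:450],None,fx=2.2,fy=2.2,interpolation=cv2.INTER_CUBIC),cv2.resize(capture("scene")[80:310,80:440,::-1],None,fx=2.2,fy=2.2*.56)]))
print("cap",rect(blob(im,(140,262,170,292),lambda B,G,R:(B>165)&(R>165)&(G>165)),.08))
bed=lambda B,G,R:(B>130)&(B>G+50)&(B>R+60)
print("lid",rect(blob(im,(125,215,190,262),bed),.045))
print("handle",rect(blob(im,(340,250,385,310),lambda B,G,R:(R>150)&(B<110)&(G>80)),.06), px([.410,-.1775,.06]))
E
```

```text
t 44.23 p [511.1 273.7  15.3] th 7.0 gap 60.4 F [0.3 0.  0. ] q6 1.82 tilt 0.62
t 45.32 p [620.6 103.7 186.4] th 7.0 gap 60.4 F [1.1 0.5 0.6] q6 1.50 tilt 0.63
cap (array([441.9, 273.4], dtype=float32), 178.7, [14.5, 20.5])Traceback (most recent call last):
  File "<stdin>", line 6, in <module>
  File "h.py", line 20, in rect
    c=max(cs,key=cv2.contourArea).reshape(-1,2)
      ~~~^^^^^^^^^^^^^^^^^^^^^^^^
ValueError: max() iterable argument is empty
```

View pics/z13.png

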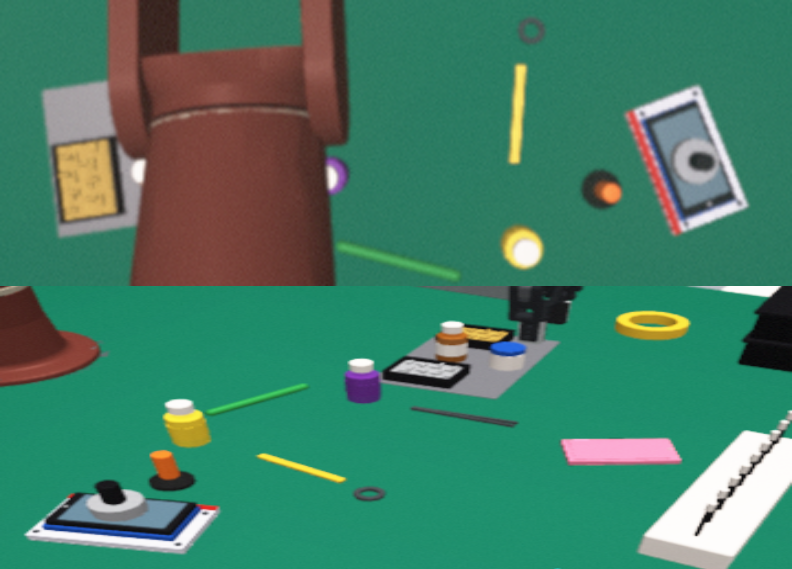

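Everything stands upright. The lifter is beside the red edge, and the bottle is between the bins with the jar behind it, though the arm still hides the bins from above. I'll move away and measure.

```bash
python3 -m handwheel '60 0.1 1 0 0;60 0.1 2 0 0;60 0.1 3 0 0;60 0.1 4 0 0;60 0.1 4.5 0 0' >/dev/null
python3 -m handwheel '60 0 0 0 0;60 0 0 0 0;60 0 0 0 0' >/dev/null
python3 plan.py
python3 - <<'E'
from h import *
im=capture("top")[:,:,::-1]
print("cap",rect(blob(im,(140,262,170,292),lambda B,G,R:(B>165)&(R>165)&(G>165)),.08))
bed=lambda B,G,R:(B>110)&(B>G+40)&(B>R+50)
for n,f in(("lid",lambda:rect(blob(im,(125,215,190,262),bed),.045)),("handle",lambda:rect(blob(im,(340,250,376,310),lambda B,G,R:(R>150)&(B<120)&(G>70)),.06)),("cup",lambda:rect(blob(im,(345,270,374,302),lambda B,G,R:(G<75)),.014))):
    try: print(n,f())
    except Exception as e: print(n,"none")
cv2.imwrite("pics/z14.png",cv2.resize(im[200:330,90:450],None,fx=2.2,fy=2.2,interpolation=cv2.INTER_CUBIC))
E
```

```text
t 46.08 p [646.2 -73.4 187.5] th 7.2 gap 59.7 F [ 0.5 -0.1  0.4] q6 1.22 tilt 0.63
cap (array([442.8, 266.1], dtype=float32), 88.7, [22.5, 25.0])
lid (array([510.5, 273.8], dtype=float32), 134.4, [38.7, 39.1])
handle (array([ 411.8, -175. ], dtype=float32), 87.7, [16.8, 16.9])
cup (array([ 412.3, -162.7], dtype=float32), 177.9, [55.3, 68.1])
```

View pics/z14.png

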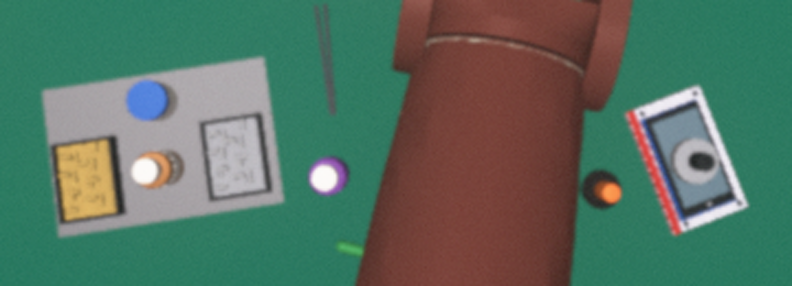

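All within about 3 mm of target. Handing in.

```bash
python3 -c "
from station import *
print(close_job())"
```

```text
the job is handed in; nothing more can be done
None
```

I set out the bonding station in the order asked and handed it in at about 46 s of the 136 s allowed. `close_job()` gave no verdict, so the figures below are my own camera measurements.

| Item | Last check |
|---|---|
| Panel | Square on the blue bed; the top view puts it almost on centre, the scene view about 1.7 mm towards the red edge |
| Weight | Upright, within about 1.5 mm of the panel's middle |
| Lifter | About 32 mm clear of the red edge, roughly 2–3 mm off halfway along it |
| Bottle | About 1 mm from the midpoint between the bins |
| Jar | 68 mm centre to centre behind the bottle (about a 30 mm gap), lined up to within about 0.5° |

- **Panel placed twice:** my first placing was 2–3 mm off, so I put the weight back on the table and tried to re-centre the panel. One attempt closed the fingers above the panel; the next moved it about 1.7 mm. The two views still disagree on what is left, as the table shows.
- **Failed check:** a last camera reading of the lifter's cup was unusable, so its position comes from the handle only.
- **Forces:** wrist force stayed below about 10 N in every reading I took, and the gripper was clear of everything when I handed in.

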